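# Clamp a sample pot in the hold-to-clamp bench holder

### The job

Stand the white-capped sample pot upright in the round nest of the bench pot holder and let go of it. Then flip the yellow safety catch fully inward (toward the nest side) until it lies down, and after that pull the red bar of the lever toward the front as far as its stop, so that the blue jaw clamps the pot. Finish while still holding the red bar there (it springs back if released), and leave the other things on the worktop where they stand.

Things in the scene. Friction and masses are not known exactly. Their poses are not given: they have to be found in the camera images.
- pot_holder: White bench clamp fixed to the worktop, base plate 170 (x) x 267 (y) x 12 mm; place and yaw vary. Origin under its middle at worktop height; +x to its back (away from the robot), +y to its left (nest side), -y to its right (catch side). Between nest and lever a grey housing up to 63 mm high, y from -1 to +35 mm. Lever axis: parallel to y through (20, -67, 35) mm.
- nest (a point): Middle of the floor of the nest, at (-20, +85, 12) mm in the holder's frame. The nest is a grey block with a 50 mm round hole, 12 mm deep (rim 24 mm above the worktop). On its +y side stand two black stop posts, on its -y side the blue jaw; both end 55 mm or less above the worktop, so hold the pot above that height when setting it down.
- sample_pot: Loose upright sample pot with white cap and a paper label: body 40 mm in diameter up to 66 mm, cap 43 mm in diameter from 66 to 84 mm, 30 g. Origin at the centre of its underside, z up. It swaps places with the saline bottle and the pill jar.
- catch (a joint): Hinge of the yellow safety catch, a flap at the holder's right, hinged along its lower edge parallel to the holder's x at (y, z) = (-122, 20) mm. 0 to 0.12 at the start: upright, its lug blocks the lever. Grows as it turns inward (to +y and down) to a stop at 1.5, lying flat. Stays where left (friction, 0.5 N at its edge). Blocks the lever below about 0.6; counts as flipped over 1.2.
- catch_tab (a point): Middle of the top edge of the catch's front tab, at (-60, -122, 97) mm in the holder's frame with the catch upright, 77 mm from its hinge. The tab is 40 mm long along x, 8 mm thick along y, with free space on both sides; push it inward from its outer (-y) side and press it down, or pinch it from above.
- lever (a joint): Hinge of the lever: 0 at rest (leaning back 0.35 rad from vertical), grows as the red bar is pulled toward the front (holder's -x), to a stop at 0.9. A spring pulls it back to 0: about 3 N at the bar at the start, 8 N at the stop. With the catch up it is blocked at 0.1 to 0.2.
- pull_bar: Red round bar across the lever's top, 16 mm in diameter, parallel to the holder's y, 98 mm free between the two lever arms. Origin at its middle, 120 mm from the lever's axis: about (61, -67, 148) mm in the holder's frame at rest, (-43, -67, 137) mm at the stop. Can be pinched from above (it is a sleeve that turns freely on its axis) or hooked from behind.
- jaw_face: Blue clamp jaw, 34 x 8 x 24 mm, origin at its middle. Moves with the lever toward the pot (holder's +y), 18 mm over the full lever stroke, and pushes the pot against the two posts; sprung, about 15 N at full stroke.
- saline_bottle: Bystander: small bottle with a blue cap, 34 mm in diameter, 79 mm high, origin at the centre of its underside. Leave alone.
- pill_jar: Bystander: small white screw jar, 34 mm in diameter, 46 mm high, origin at the centre of its underside. Leave alone.

How it is judged:
By the outcome, as a careful person would: the job done as asked, in the order asked, and still so for the second after the job is handed in, while the arm keeps its last pose, push and grip.
It also fails if it takes over 61 s, if anything falls off the work surface, if the arm or the gripper's body presses on something with over 40 N, if the wrist force passes 120 N, or if a joint passes its speed limit or range.

### The arm

A 6-joint arm with a two-finger parallel gripper is mounted at the origin on a cart in front of the work surface, level with it; the furniture and walls round the work are solid. World frame = base frame: x ahead of the robot, y to its left, z up, the work surface at z = 0. Lengths are in m, angles in rad, forces in N, time in s.
With the tool pointing down it reaches from about 0.375 to 0.9 m from the base axis. Payload 3.1 kg.
Tool frame: the origin (TCP) lies midway between the tips of the shut fingers; the grasp point (between the pads) lies robot.grip_depth behind it (robot.grip_depth is the distance from the TCP to the grasp point, in m); z points along the fingers, y is the line along which they close (so a half turn about z gives the same grasp; the last joint's range is limited). The gripper opens to 87 mm and grips with 3 to 60 N. Pads are 19 mm wide; open, the fingers measure 117 mm over their backs; the gripper's body (75 mm by 190 mm) begins 51 mm behind the grasp point.
Start: joints at [-1.508, 0.527, 1.433, -0, 1.181, -0.178], TCP at [0.149, -0.607, 0.223] pointing down, gripper open.
Joint ranges: [-3.08, 3.08], [-0.75, 2.2], [0.22, 2.44], [-1.43, 4.57], [0, 2.65], [-2.85, 2.85]. Speed limits (rad/s): [2.79, 2.79, 3.14, 3.14, 3.14, 3.14].

### API

Orientations are given as a unit quaternion [x, y, z, w].
In Python, from rig import robot, vision, workorder gives the robot as it stands (robot), with the cameras (vision) and the job (workorder).
- The arm moves only by the tool nudge_tcp, called by a JSON object that holds its "op" and its "data". Schema: {"type":"object","properties":{"ticks":{"type":"array","items":{"type":"array","prefixItems":[{"type":"array","items":{"type":"number"},"minItems":3,"maxItems":3},{"type":"number"}],"minItems":2,"maxItems":2},"minItems":1,"maxItems":20},"aperture":{"type":"number"},"squeeze":{"type":"number"},"only":{"type":"string"},"quiet":{"type":"boolean"},"lines":{"type":"string"}},"required":["ticks"],"additionalProperties":false}. ticks is a list of rows, 1 to 20 of them, each written [[dx, dy, dz], turn]: dx, dy, dz in m, then a turn about the tool's z in rad; each row shifts and turns the commanded pose from where the row before left it, along the tool's axes as they then stand; what a row does not reach is not made up. A row lasts 1/12 s, in which the tool goes at most 0.0417 m and 0.125 rad, less where a joint would pass 70% of its speed; a pose out of reach is approached as far as the arm can. aperture is the finger opening in m, set as the call begins (left out keeps the last). The fingers move at their own pace and stop on an object; squeeze is the grip in N (left out, the last holds). Time passes only in rows, so rows that do not move let the fingers close. The tool returns the time, the measured TCP pose, the force, the opening and the grip force at its end. only (a regular expression) keeps the lines of the reply that match it, lines (a string "A,B") keeps lines A to B, and quiet returns only ok. Input that does not fit is refused with a message, and nothing moves.
- robot.get_obs(): the state, without advancing time (a new reading comes with each control period).
- vision.camera(name): name is "scene" or "top" or "wrist"; returns a dict with "img" (480x640x3 uint8, red, green, blue), "fx", "fy", "cx", "cy" (pixels), "xyz" and "attitude" of the camera in the world. Camera axes: x right, y down, z forward; pixel columns grow to the right and rows downward; lengths in m; the calibration is good to about 2 mm. A picture is of the moment at which its call begins. There is no depth.
- workorder.hand_in(): hands the job in; it is judged then, once.
The state is a dict: "time": time; "q": joint angles; "joint_velocities": joint speeds; "joint_torque": joint torques, N m; "position": TCP position; "tool_rot": TCP orientation; "ft_force": force on the tool from outside, world axes, zero at the start; "moment": the same for the moment, N m; "grip_width": finger opening in m; "grip_force": force on a finger pad.
Only numpy, scipy, OpenCV 4.12 (cv2) and the standard library are available. Lean on these libraries where they do the work, as an engineer would, in place of code of your own. Each camera call takes 0.05 s, during which the arm holds its last target. There are 200 camera calls.

## Working session

There is one attempt and no reset: what is moved stays moved. The work goes in short steps, Python scripts to look and compute and a tool call to move; the robot and the scene stay as the last step left them, time stands still between calls to the robot, and variables do not carry over. Pictures are saved under pics/ and viewed, at most 10 in all, crops included, and the job is handed in when it is done.

```bash
ls; mkdir -p pics; python3 - <<'E'
from rig import robot, vision, workorder
import cv2
print(robot.grip_depth, robot.get_obs())
for n in ("top","scene"):
    c=vision.camera(n); cv2.imwrite(f"pics/{n}0.png",c["img"][:,:,::-1])
    print({k:v for k,v in c.items() if k!="img"})
E
```

```text
pics
rig.py
0.0187 {'time': 0.0, 'q': array([-1.50852626e+00,  5.28458516e-01,  1.43385103e+00, -3.82052889e-05,
        1.18138949e+00, -1.78487716e-01]), 'joint_velocities': array([-3.49588357e-05,  1.03280200e-03, -8.84287471e-04,  7.90477729e-04,
        1.39480526e-03, -1.21880049e-04]), 'joint_torque': array([ 8.86806229e-04, -4.40042281e+01, -1.76591688e+01,  6.33153738e-02,
        5.80842909e-02, -1.78718601e-04]), 'position': array([ 0.14900497, -0.60625222,  0.22159263]), 'tool_rot': array([ 9.92761783e-01,  1.20095516e-01,  4.35302974e-05, -1.05244085e-03]), 'ft_force': array([-0.15195809,  0.27769482, -0.04290644]), 'moment': array([ 0.02687517, -0.01782023,  0.00682871]), 'grip_force': 0.0, 'grip_width': 0.0868445945695499}
{'fx': 507.29409463342836, 'fy': 507.29409463342836, 'cx': 317.63683673739615, 'cy': 242.57949031543316, 'xyz': array([0.34010464, 0.10749103, 1.15959392]), 'attitude': array([-0.69505672,  0.71609636, -0.04693076,  0.04358509])}
{'fx': 610.9739458750516, 'fy': 610.9739458750516, 'cx': 316.0520708263801, 'cy': 240.01514335418392, 'xyz': array([-0.48621889,  0.73562717,  0.74967789]), 'attitude': array([-0.41973029,  0.75094936, -0.44976623,  0.24002474])}
```

View pics/top0.png

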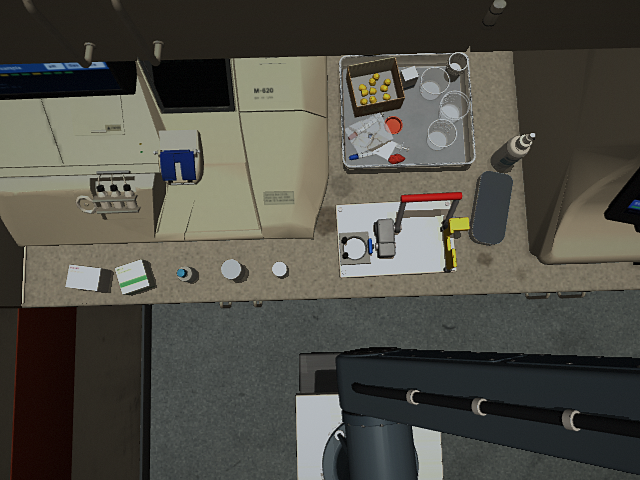

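View pics/scene0.png

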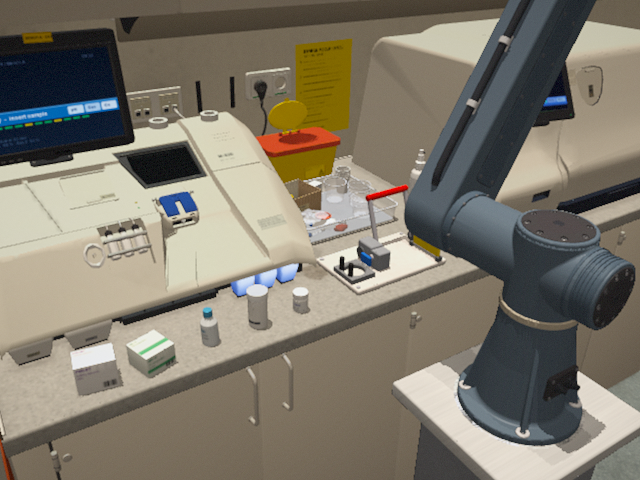

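The top view shows the bottle (184,273), the pot (232,269), the pill jar (280,269) and the holder around (398,240). I'll enlarge two areas.

```bash
python3 - <<'E'
import cv2,numpy as np
im=cv2.imread("pics/top0.png")
a=cv2.resize(im[185:285,330:480],None,fx=5,fy=5,interpolation=cv2.INTER_CUBIC)
cv2.imwrite("pics/hold.png",a)
b=cv2.resize(im[245:295,200:300],None,fx=6,fy=6,interpolation=cv2.INTER_CUBIC)
s=cv2.imread("pics/scene0.png")
c=cv2.resize(s[275:345,235:335],None,fx=4,fy=4,interpolation=cv2.INTER_CUBIC)
d=np.zeros((580,600,3),np.uint8); d[:300]=b; d[300:,:400]=c
cv2.imwrite("pics/pot.png",d)
E
```

```text
(no output)
```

View pics/hold.png

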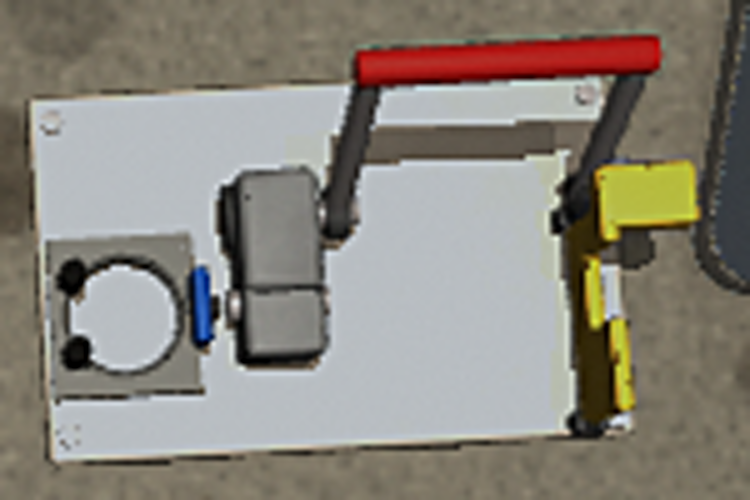

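View pics/pot.png

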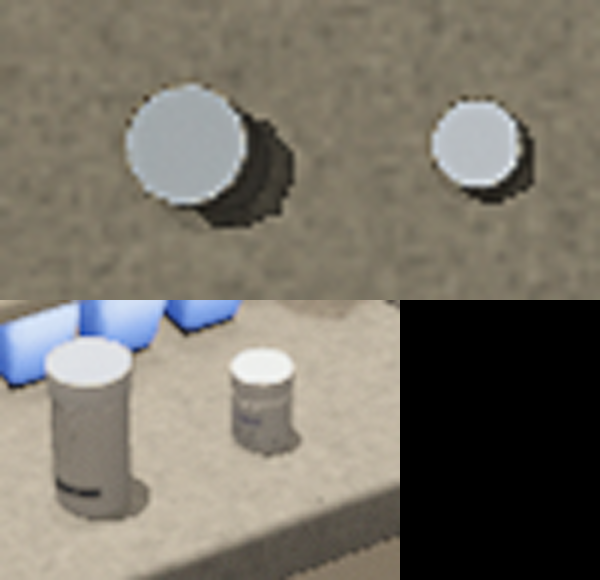

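The holder crop shows plate corners at (30,100), (53,462) and (633,430), the nest hole centre at (126,316), the bar ends at (357,67) and (660,52), and the catch tab at (621,365). The pot crop shows the cap centre at (187,145).

```bash
cat > h.py <<'E'
import numpy as np
from scipy.spatial.transform import Rotation as R
from scipy.optimize import least_squares
def ray(c,uv,z):
    d=R.from_quat(c["attitude"]).apply([(uv[0]-c["cx"])/c["fx"],(uv[1]-c["cy"])/c["fy"],1])
    return c["xyz"]+d*(z-c["xyz"][2])/d[2]
def H(p,pt):
    x,y,t=p; a,b=pt[:2]
    return np.array([x+np.cos(t)*a-np.sin(t)*b,y+np.sin(t)*a+np.cos(t)*b])
E
python3 - <<'E'
from h import *
from rig import robot, vision, workorder
c=vision.camera("top"); s=vision.camera("scene")
o=lambda x,y,f,u,v:((x+.5)/f-.5+u,(y+.5)/f-.5+v)
L=[((30,100),(.085,.1335,.012)),((53,462),(-.085,.1335,.012)),((633,430),(-.085,-.1335,.012)),((126,316),(-.02,.085,.024)),
((508,60),(.061,-.067,.154))]
W=[ray(c,o(*a,5,330,185),b[2]) for a,b in L]
f=lambda p:np.concatenate([w[:2]-H(p,b) for w,(a,b) in zip(W,L)])
r=least_squares(f,[.5,0,0]); print("holder",r.x,"res mm",(r.fun.reshape(-1,2)*1000).round(1))
p=r.x
for n,b in dict(nest=(-.02,.085),tab=(-.06,-.122),bar0=(.061,-.067),bar1=(-.043,-.067)).items(): print(n,H(p,b))
print("tab meas",ray(c,o(612,365,5,330,185),.097))
print("pot",ray(c,o(187,145,6,200,245),.084),"jar",ray(c,o(477,143,6,200,245),.046))
l=ray(c,o(126,145,6,200,245),.084);q=ray(c,o(248,145,6,200,245),.084);print("diam",np.linalg.norm(l-q))
print("pot scene",ray(s,o(89,62,4,235,275),.084))
print("analyzer front edge at z~.1?",ray(c,(250,238),.0),ray(c,(250,238),.2))
E
```

```text
holder [ 0.4949652  -0.0740565   0.03493286] res mm [[-0.5 -6.5]
 [ 2.5 -5.2]
 [-0.2 -1.7]
 [-0.1  6.3]
 [-1.8  7.1]]
nest [0.47200871 0.01019313]
tab [ 0.43926275 -0.19807761]
bar0 [ 0.55826801 -0.13888515]
bar1 [ 0.45433146 -0.14251743]
tab meas [ 0.43662344 -0.18143093  0.097     ]
pot [0.42803198 0.28633584 0.084     ] jar [0.42871003 0.18648935 0.046     ]
diam 0.04313993814946473
pot scene [0.42209732 0.28833139 0.084     ]
analyzer front edge at z~.1? [0.50463251 0.25536552 0.        ] [0.4762557  0.22986099 0.2       ]
```

```bash
python3 - <<'E'
from h import *
from rig import robot, vision, workorder
c=vision.camera("top")
o=lambda x,y,f,u,v:((x+.5)/f-.5+u,(y+.5)/f-.5+v)
L=[((30,100),(.085,.1335,.012),1),((53,462),(-.085,.1335,.012),1),((633,430),(-.085,-.1335,.012),1),((125,316),(-.02,.085,.024),0),
((508,60),(.061,-.067,.154),0),((357,67),(.061,-.067+.057,.152),2),((284,288),(-.02,.017,.063),3)]
W=[ray(c,o(*a,5,330,185),b[2]) for a,b,_ in L]
def f(p):
    out=[]
    for w,(a,b,k) in zip(W,L):
        e=w[:2]-H(p[:3],(b[0],b[1]+(p[3] if k==1 else 0)))
        if k==3: e[0]=0
        if k==2: e*=0
        out.append(e)
    return np.concatenate(out)
r=least_squares(f,[.5,0,0,0]); print("holder",r.x,"res mm",(r.fun.reshape(-1,2)*1000).round(1))
p=r.x[:3]
for n,b in dict(nest=(-.02,.085),tab=(-.06,-.122),bar0=(.061,-.067),bar1=(-.043,-.067)).items(): print(n,H(p,b))
for x,y in((622,320),(634,408),(612,365)):print("tab meas",ray(c,o(x,y,5,330,185),.097))
E
```

```text
holder [ 0.49452269 -0.06667903  0.02653184 -0.01212691] res mm [[-1.5 -1.1]
 [ 1.5 -1.2]
 [ 1.1  2.3]
 [-0.3 -0.8]
 [-0.8  0.3]
 [ 0.   0. ]
 [ 0.   0.5]]
nest [0.47227479 0.01776048]
tab [ 0.43778031 -0.19022782]
bar0 [ 0.55727865 -0.1320372 ]
bar1 [ 0.45331525 -0.13479619]
tab meas [ 0.45554747 -0.18687109  0.097     ]
tab meas [ 0.41822636 -0.18951929  0.097     ]
tab meas [ 0.43662344 -0.18143093  0.097     ]
```

```bash
cat >> h.py <<'E'
def to(x,y,z):
    from rig import robot, vision, workorder
    o=robot.get_obs(); r=R.from_quat(o["tool_rot"]); m=r.as_matrix()
    print("t",o["time"],"pos",o["position"].round(4),"phi",round(float(np.arctan2(m[1,0],m[0,0])),4),"f",o["ft_force"].round(1),"tool delta",r.inv().apply(np.array([x,y,z])-o["position"]).round(4))
E
```

{"op": "nudge_tcp", "data": {"ticks": [[[0, 0, 0], 0.107], [[0, 0, 0], 0.106], [[0.0233, -0.025, 0], 0], [[0.0233, -0.025, 0], 0], [[0.0233, -0.025, 0], 0], [[0.0233, -0.025, 0], 0], [[0.0233, -0.025, 0], 0], [[0.0233, -0.025, 0], 0], [[0.0233, -0.025, 0], 0], [[0.0233, -0.025, 0], 0], [[0.0233, -0.025, 0], 0], [[0.0233, -0.025, 0], 0], [[0.0233, -0.025, 0], 0], [[0.0233, -0.025, 0], 0]], "aperture": 0.08}}

```text
time: 1.42
position: [0.4211, -0.2979, 0.2227]
tool_rot: [1.0, 0.014, 0.0, 0.0]
ft_force: [0.2, -0.3, 0.7]
grip_width: 0.0802
grip_force: 0.0
```

{"op": "nudge_tcp", "data": {"ticks": [[[0, -0.03, 0], 0], [[0, -0.03, 0], 0], [[0, -0.03, 0], 0], [[0, -0.03, 0], 0], [[0, -0.03, 0], 0], [[0, -0.03, 0], 0], [[0, -0.03, 0], 0], [[0, -0.03, 0], 0], [[0, -0.03, 0], 0], [[0, -0.03, 0], 0], [[0, -0.03, 0], 0], [[0, -0.03, 0], 0], [[0, -0.03, 0], 0], [[0, -0.03, 0], 0], [[0, -0.03, 0], 0], [[0, -0.03, 0], 0], [[0, -0.03, 0], 0], [[0, -0.03, 0], 0], [[0, -0.03, 0], 0], [[0, 0, 0], 0]]}}

```text
time: 3.08
position: [0.4046, 0.2749, 0.2229]
tool_rot: [1.0, 0.016, 0.001, -0.001]
ft_force: [0.5, -0.2, 0.4]
grip_width: 0.0803
grip_force: 0.0
```

```bash
python3 -c "
from h import *;to(.427,.287,.056)"
```

```text
t 3.0833 pos [0.4046 0.2749 0.2229] phi 0.0321 f [ 0.5 -0.2  0.4] tool delta [ 0.0224 -0.0109  0.1669]
```

{"op": "nudge_tcp", "data": {"ticks": [[[0.0112, -0.0055, 0], 0], [[0.0112, -0.0055, 0], 0], [[0, 0, 0.025], 0], [[0, 0, 0.025], 0], [[0, 0, 0.025], 0], [[0, 0, 0.025], 0], [[0, 0, 0.025], 0], [[0, 0, 0.022], 0], [[0, 0, 0.0], 0], [[0, 0, 0.0], 0]]}}

```text
time: 3.92
position: [0.4258, 0.2813, 0.0748]
tool_rot: [1.0, 0.014, -0.001, 0.001]
ft_force: [-0.5, -0.0, -0.1]
grip_width: 0.0794
grip_force: 0.0
```

```bash
python3 - <<'E'
from h import *;to(.427,.287,.056)
from rig import robot, vision, workorder
import cv2
cv2.imwrite("pics/w1.png",vision.camera("wrist")["img"][:,:,::-1])
E
```

```text
t 3.9167 pos [0.4258 0.2813 0.0748] phi 0.0274 f [-0.5 -0.  -0.1] tool delta [ 0.0014 -0.0057  0.0188]
```

View pics/w1.png

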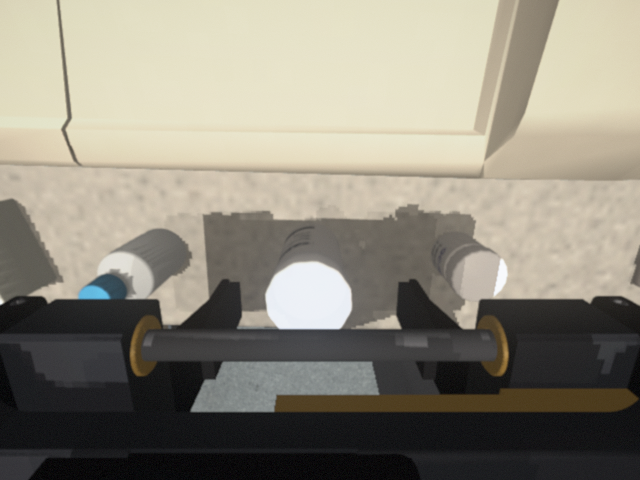

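The wrist view shows the cap centred at (309,298), between fingertips at about 240 and 398. It sits slightly to the left, which agrees with the 5 mm still to go. I'll descend and grip.

{"op": "nudge_tcp", "data": {"ticks": [[[0.0015, -0.0055, 0.009], 0], [[0, 0, 0.01], 0], [[0, 0, 0], 0], [[0, 0, 0], 0]]}}

```text
time: 4.3
position: [0.4275, 0.2877, 0.0564]
tool_rot: [1.0, 0.014, -0.0, 0.0]
ft_force: [-0.2, 0.1, 0.0]
grip_width: 0.0798
grip_force: 0.0
```

{"op": "nudge_tcp", "data": {"ticks": [[[0, 0, 0], 0], [[0, 0, 0], 0], [[0, 0, 0], 0], [[0, 0, 0], 0], [[0, 0, 0], 0], [[0, 0, 0], 0], [[0, 0, 0], 0], [[0, 0, 0], 0]], "aperture": 0.0, "squeeze": 12}}

```text
time: 4.97
position: [0.4278, 0.2876, 0.0566]
tool_rot: [1.0, 0.014, 0.0, 0.0]
ft_force: [0.7, -0.5, 0.3]
grip_width: 0.043
grip_force: 12.0
```

```bash
python3 - <<'E'
from h import *;to(.427,.287,.056)
E
```

```text
t 4.9667 pos [0.4278 0.2876 0.0566] phi 0.0278 f [ 0.7 -0.5  0.3] tool delta [-0.0009  0.0006  0.0006]
```

{"op": "nudge_tcp", "data": {"ticks": [[[0, 0, -0.015], 0], [[0, 0, -0.025], 0], [[0, 0, -0.025], 0], [[0, 0, -0.025], 0], [[0, 0, -0.01], 0], [[0, 0.027, 0], 0], [[0, 0.027, 0], 0], [[0, 0.027, 0], 0], [[0, 0.027, 0], 0], [[0, 0.027, 0], 0], [[0, 0.027, 0], 0], [[0, 0.027, 0], 0], [[0, 0.027, 0], 0], [[0.013, 0.027, 0], 0], [[0.013, 0.027, 0], 0], [[0.012, 0, 0], 0], [[0.013, 0, 0], 0], [[0, 0, 0], 0], [[0, 0, 0], 0], [[0, 0, 0], 0]]}}

```text
time: 6.63
position: [0.4847, 0.0197, 0.1559]
tool_rot: [1.0, 0.014, -0.001, -0.0]
ft_force: [-0.1, -0.7, -1.1]
grip_width: 0.043
grip_force: 12.0
```

```bash
python3 - <<'E'
from h import *;to(.4723,.0178,.0695)
from rig import robot, vision, workorder
import cv2
c=vision.camera("scene")
i=c["img"][200:300,300:440,::-1]
import numpy as np
w=vision.camera("top"); j=w["img"][185:285,330:480,::-1]
r=lambda a:cv2.resize(a,(700,290) if 0 else None,fx=4,fy=3 if 0 else 4,interpolation=cv2.INTER_CUBIC)
a=r(i)[:300]; 
cv2.imwrite("pics/s2.png",cv2.resize(i,None,fx=5,fy=5,interpolation=cv2.INTER_CUBIC))
E
```

```text
t 6.6333 pos [0.4847 0.0197 0.1559] phi 0.0284 f [-0.1 -0.7 -1.1] tool delta [-0.0122  0.0015  0.0865]
```

View pics/s2.png

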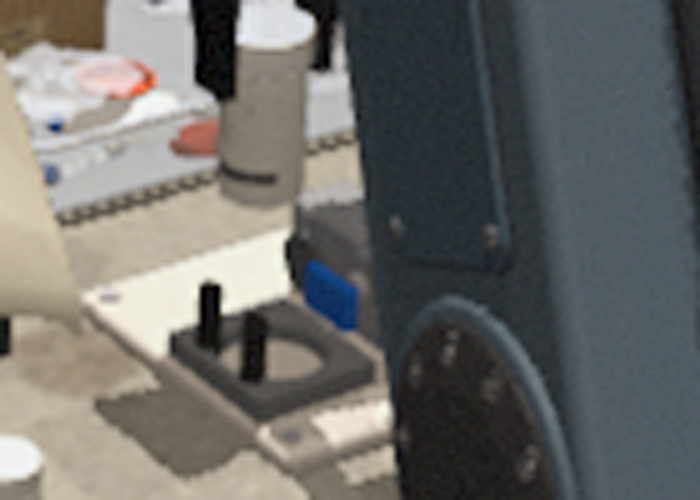

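The view shows the pot hanging upright, with its underside centre near (261,187). The rim of the nest hole is centred near (272,355).

```bash
python3 - <<'E'
from h import *;from rig import robot, vision, workorder
s=vision.camera("scene")
o=lambda x,y,f,u,v:((x+.5)/f-.5+u,(y+.5)/f-.5+v)
print("pot bottom",ray(s,o(261,187,5,300,200),.0995),"cap top",ray(s,o(276,25,5,300,200),.1835),"nest rim",ray(s,o(272,355,5,300,200),.024))
E
```

```text
pot bottom [0.48444969 0.01718495 0.0995    ] cap top [0.47659783 0.01941109 0.1835    ] nest rim [0.46310858 0.02192302 0.024     ]
```

{"op": "nudge_tcp", "data": {"ticks": [[[-0.0062, 0.0005, 0], 0], [[-0.006, 0.0005, 0], 0], [[0, 0, 0.02], 0], [[0, 0, 0.02], 0], [[0, 0, 0.01], 0], [[0, 0, 0], 0], [[0, 0, 0], 0], [[0, 0, 0], 0]]}}

```text
time: 7.45
position: [0.4742, 0.0178, 0.1071]
tool_rot: [1.0, 0.014, 0.0, 0.0]
ft_force: [1.0, 0.8, -0.6]
grip_width: 0.0428
grip_force: 12.0
```

```bash
python3 -c "
from h import *;to(.4723,.0185,.0695)"
```

```text
t 7.45 pos [0.4742 0.0178 0.1071] phi 0.0278 f [ 1.   0.8 -0.6] tool delta [-0.0019 -0.0008  0.0376]
```

{"op": "nudge_tcp", "data": {"ticks": [[[-0.002, -0.0005, 0.008], 0], [[0, 0, 0.01], 0], [[0, 0, 0.008], 0], [[0, 0, 0.006], 0], [[0, 0, 0.004], 0], [[0, 0, 0], 0], [[0, 0, 0], 0], [[0, 0, 0], 0]]}}

```text
time: 8.12
position: [0.4724, 0.0182, 0.0707]
tool_rot: [1.0, 0.014, 0.0, 0.0]
ft_force: [-0.1, -0.2, 0.5]
grip_width: 0.0428
grip_force: 12.0
```

```bash
python3 -c "
from h import *;to(.4723,.0185,.0686)"
```

```text
t 8.1167 pos [0.4724 0.0182 0.0707] phi 0.0278 f [-0.1 -0.2  0.5] tool delta [-0.0001 -0.0003  0.0021]
```

{"op": "nudge_tcp", "data": {"ticks": [[[0, 0, 0.0015], 0], [[0, 0, 0.001], 0], [[0, 0, 0], 0], [[0, 0, 0], 0]]}}

```text
time: 8.45
position: [0.4726, 0.0182, 0.0685]
tool_rot: [1.0, 0.014, 0.001, 0.0]
ft_force: [0.3, -0.3, 3.8]
grip_width: 0.0427
grip_force: 12.0
```

{"op": "nudge_tcp", "data": {"ticks": [[[0, 0, 0], 0], [[0, 0, 0], 0], [[0, 0, 0], 0], [[0, 0, 0], 0]], "aperture": 0.07}}

```text
time: 8.78
position: [0.4719, 0.0183, 0.0679]
tool_rot: [1.0, 0.014, -0.0, -0.0]
ft_force: [0.0, -0.6, -0.1]
grip_width: 0.0622
grip_force: 0.0
```

{"op": "nudge_tcp", "data": {"ticks": [[[0, 0, -0.01], 0], [[0, 0, -0.02], 0], [[0, 0, -0.03], 0], [[0, 0, -0.03], 0], [[0, 0, -0.03], 0], [[0, 0, -0.03], 0], [[0, 0, 0], 0], [[0, 0, 0], 0]]}}

```text
time: 9.45
position: [0.4731, 0.0182, 0.2196]
tool_rot: [1.0, 0.014, 0.002, 0.0]
ft_force: [-0.4, -0.4, -0.0]
grip_width: 0.0697
grip_force: 0.0
```

```bash
python3 - <<'E'
from h import *;to(.4723,.0185,.0686)
from rig import robot, vision, workorder
import cv2
a=vision.camera("scene")["img"][200:300,300:440,::-1]; b=vision.camera("wrist")["img"][:,:,::-1]
d=np.zeros((480,800,3),np.uint8); d[:300,:420]=cv2.resize(a,None,fx=3,fy=3,interpolation=cv2.INTER_CUBIC); d[:285,420:]=cv2.resize(b,(380,285))
cv2.imwrite("pics/s3.png",d)
E
```

```text
t 9.45 pos [0.4731 0.0182 0.2196] phi 0.0279 f [-0.4 -0.4 -0. ] tool delta [-0.0014 -0.0005  0.151 ]
```

View pics/s3.png

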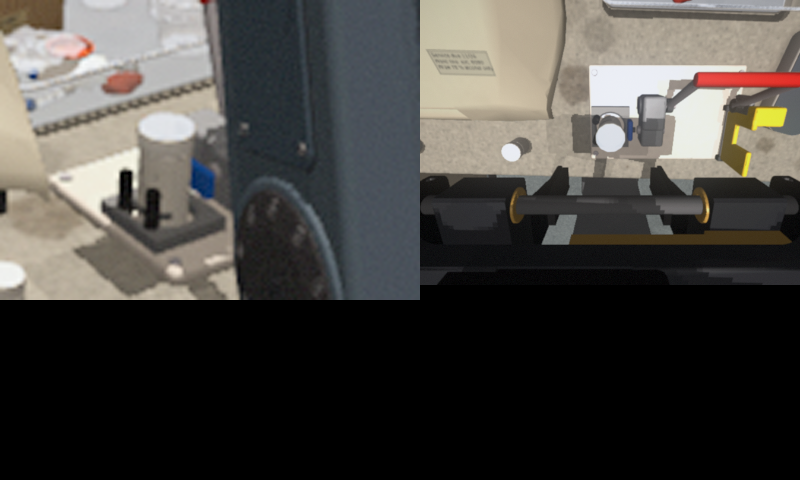

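The pot stands upright in the nest with its cap level. Next is the catch, with the fingers shut.

{"op": "nudge_tcp", "data": {"ticks": [[[-0.0043, 0.0262, 0], 0], [[-0.0043, 0.0262, 0], 0], [[-0.0043, 0.0262, 0], 0], [[-0.0043, 0.0262, 0], 0], [[-0.0043, 0.0262, 0], 0], [[-0.0043, 0.0262, 0], 0], [[-0.0043, 0.0262, 0], 0], [[-0.0043, 0.0262, 0], 0], [[-0.0043, 0.0262, 0], 0], [[-0.0043, 0.0262, 0], 0], [[0, 0, 0], 0], [[0, 0, 0.024], 0], [[0, 0, 0.024], 0], [[0, 0, 0.024], 0], [[0, 0, 0.024], 0], [[0, 0, 0.024], 0], [[0, 0, 0.024], 0], [[0, 0, 0], 0], [[0, 0, 0], 0]], "aperture": 0, "squeeze": 20}}

```text
time: 11.13
position: [0.4348, -0.2429, 0.0721]
tool_rot: [1.0, 0.014, -0.002, -0.002]
ft_force: [0.6, -0.0, 0.7]
grip_width: 0.0005
grip_force: 0.0
```

```bash
python3 -c "
from h import *;to(.437,-.245,.075)"
```

```text
t 11.1333 pos [ 0.4348 -0.2429  0.0721] phi 0.028 f [ 0.6 -0.   0.7] tool delta [ 0.0021  0.0021 -0.0029]
```

{"op": "nudge_tcp", "data": {"ticks": [[[0.001, -0.015, 0], 0], [[0.001, -0.015, 0], 0], [[0, -0.012, 0], 0], [[0, -0.012, 0], 0], [[0, -0.010, 0.005], 0], [[0, -0.010, 0.006], 0], [[0, -0.008, 0.008], 0], [[0, -0.008, 0.009], 0], [[0, -0.002, 0.006], 0], [[0, 0, 0], 0], [[0, 0, 0], 0]]}}

```text
time: 12.05
position: [0.4356, -0.1524, 0.0396]
tool_rot: [1.0, 0.014, -0.001, -0.0]
ft_force: [-0.9, -0.3, 0.5]
grip_width: 0.0005
grip_force: 0.0
```

```bash
python3 -c "
from h import *;to(.437,-.150,.026)"
```

```text
t 12.05 pos [ 0.4356 -0.1524  0.0396] phi 0.0283 f [-0.9 -0.3  0.5] tool delta [ 0.0015 -0.0023  0.0136]
```

{"op": "nudge_tcp", "data": {"ticks": [[[0, -0.002, 0.004], 0], [[0, 0, 0.004], 0], [[0, 0, 0.003], 0], [[0, 0, 0.002], 0], [[0, 0, 0], 0]]}}

```text
time: 12.47
position: [0.4358, -0.1509, 0.0274]
tool_rot: [1.0, 0.014, 0.0, 0.0]
ft_force: [-0.4, 0.6, 7.1]
grip_width: 0.0006
grip_force: 3.2
```

{"op": "nudge_tcp", "data": {"ticks": [[[0, 0, 0.001], 0], [[0, 0, 0.001], 0], [[0, 0, 0], 0], [[0, 0, 0], 0]]}}

```text
time: 12.8
position: [0.4358, -0.1509, 0.0269]
tool_rot: [1.0, 0.014, 0.001, 0.0]
ft_force: [-1.8, 1.8, 20.7]
grip_width: 0.0005
grip_force: 10.3
```

```bash
python3 - <<'E'
from h import *;to(.437,-.150,.026)
from rig import robot, vision, workorder
import cv2
a=vision.camera("top")["img"][180:290,330:480,::-1]; b=vision.camera("wrist")["img"][:,:,::-1]
d=np.zeros((330,800,3),np.uint8); d[:,:450]=cv2.resize(a,None,fx=3,fy=3,interpolation=cv2.INTER_CUBIC); d[:262,450:]=cv2.resize(b,(350,262))
cv2.imwrite("pics/s4.png",d)
E
```

```text
t 12.8 pos [ 0.4358 -0.1509  0.0269] phi 0.0275 f [-1.8  1.8 20.7] tool delta [ 0.0012 -0.0009  0.0009]
```

View pics/s4.png

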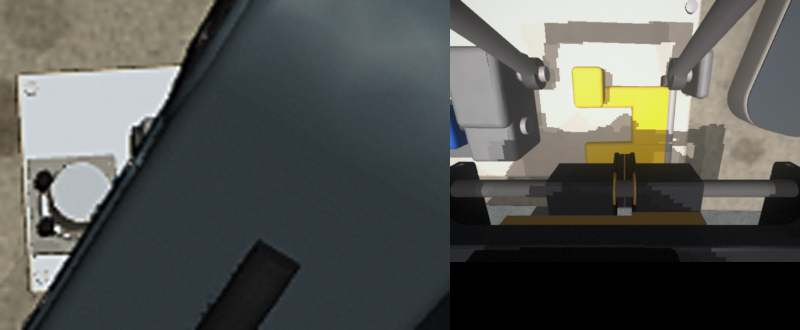

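The wrist view shows the yellow catch lying flat, and the 20 N confirms it is on its stop. I'll lift, turn about 90° and go above the bar.

{"op": "nudge_tcp", "data": {"ticks": [[[0, 0, -0.01], 0], [[0, 0, -0.03], 0], [[0, 0, -0.035], 0], [[0, 0, -0.035], 0], [[0, 0, -0.035], 0], [[0, 0, -0.035], 0], [[0, 0, -0.035], -0.12], [[0, 0, 0], -0.12], [[0, 0, 0], -0.12], [[0, 0, 0], -0.12], [[0, 0, 0], -0.12], [[0, 0, 0], -0.12], [[0, 0, 0], -0.12], [[0, 0, 0], -0.12], [[0, 0, 0], -0.12], [[0, 0, 0], -0.12], [[0, 0, 0], -0.12], [[0, 0, 0], -0.12], [[0, 0, 0], -0.12], [[0, 0, 0], 0]], "aperture": 0.06}}

```text
time: 14.57
position: [0.4354, -0.1508, 0.2398]
tool_rot: [0.7, 0.714, -0.0, -0.0]
ft_force: [0.8, 0.0, -0.2]
grip_width: 0.0595
grip_force: 0.0
```

{"op": "nudge_tcp", "data": {"ticks": [[[0, 0, 0], 0], [[0, 0, 0], 0]]}}

```text
time: 14.73
position: [0.4357, -0.1508, 0.2399]
tool_rot: [0.702, 0.712, -0.0, -0.0]
ft_force: [-0.9, 0.1, -0.3]
grip_width: 0.0597
grip_force: 0.0
```

```bash
python3 - <<'E'
from h import *;from rig import robot, vision, workorder
to(.557,-.132,.129)
import cv2
c=vision.camera("top"); cv2.imwrite("pics/t5.png",c["img"][:,:,::-1])
m=cv2.inRange(cv2.cvtColor(c["img"][180:230,380:480],cv2.COLOR_RGB2HSV),(0,180,90),(8,255,255)); 
y,x=np.nonzero(m); print(len(x),x.min()+380,x.max()+380,y.min()+180,y.max()+180)
for a in((x.min()+380),(x.max()+380)):
    k=np.abs(x+380-a)<3; print(a, ray(c,(a,y[k].mean()+180),.152))
E
```

```text
t 14.7333 pos [ 0.4357 -0.1508  0.2399] phi 1.585 f [-0.9  0.1 -0.3] tool delta [0.0171 0.1216 0.1109]
283 401 444 193 201
401 [ 0.55620605 -0.07085584  0.152     ]
444 [ 0.56131602 -0.15850106  0.152     ]
```

{"op": "nudge_tcp", "data": {"ticks": [[[0.0034, 0.0244, 0], 0], [[0.0034, 0.0244, 0], 0], [[0.0034, 0.0244, 0], 0], [[0.0034, 0.0244, 0], 0], [[0.0034, 0.0244, 0], -0.012], [[0, 0, 0], 0], [[0, 0, 0], 0], [[0, 0, 0.025], 0], [[0, 0, 0.025], 0], [[0, 0, 0.025], 0], [[0, 0, 0.025], 0], [[0, 0, 0.012], 0], [[0, 0, 0], 0], [[0, 0, 0], 0], [[0, 0, 0], 0]]}}

```text
time: 16.03
position: [0.5576, -0.1321, 0.1291]
tool_rot: [0.697, 0.717, 0.0, 0.001]
ft_force: [0.1, -0.0, 0.4]
grip_width: 0.0597
grip_force: 0.0
```

```bash
python3 -c "
from h import *;to(.5575,-.132,.128)"
```

```text
t 16.0333 pos [ 0.5576 -0.1321  0.1291] phi 1.599 f [ 0.1 -0.   0.4] tool delta [ 0.0002 -0.0001  0.0011]
```

{"op": "nudge_tcp", "data": {"ticks": [[[0, 0, 0.001], 0], [[0, 0, 0], 0], [[0, 0, 0], 0], [[0, 0, 0], 0], [[0, 0, 0], 0], [[0, 0, 0], 0], [[0, 0, 0], 0], [[0, 0, 0], 0]], "aperture": 0, "squeeze": 25}}

```text
time: 16.7
position: [0.5569, -0.1317, 0.1269]
tool_rot: [0.697, 0.717, -0.001, -0.001]
ft_force: [-1.0, -0.8, 3.6]
grip_width: 0.0151
grip_force: 25.1
```

```bash
python3 -c "
from h import *;to(.5575,-.132,.128)"
```

```text
t 16.7 pos [ 0.5569 -0.1317  0.1269] phi 1.6001 f [-1.  -0.8  3.6] tool delta [-0.0004  0.0006 -0.0011]
```

{"op": "nudge_tcp", "data": {"ticks": [[[0, -0.0057, -0.0018], 0], [[0, -0.0057, -0.0018], 0], [[0, -0.0118, -0.0024], 0], [[0, -0.0119, -0.0012], 0], [[0, -0.012, 0], 0], [[0, -0.0119, 0.0012], 0], [[0, 0, 0], 0]]}}

```text
time: 17.28
position: [0.4981, -0.1333, 0.1332]
tool_rot: [0.697, 0.717, 0.001, 0.001]
ft_force: [6.2, 2.6, -5.1]
grip_width: 0.0152
grip_force: 25.0
```

{"op": "nudge_tcp", "data": {"ticks": [[[0, -0.0118, 0.0024], 0], [[0, -0.0114, 0.0036], 0], [[0, -0.0055, 0.0023], 0], [[0, -0.0055, 0.0023], 0], [[0, 0, 0], 0], [[0, 0, 0], 0]]}}

```text
time: 17.78
position: [0.467, -0.1342, 0.124]
tool_rot: [0.697, 0.717, 0.002, 0.002]
ft_force: [5.7, 5.8, 5.8]
grip_width: 0.015
grip_force: 25.0
```

```bash
python3 -c "
from h import *;to(.4533,-.1348,.118)"
```

```text
t 17.7833 pos [ 0.467  -0.1342  0.124 ] phi 1.5978 f [5.7 5.8 5.8] tool delta [-0.0002 -0.0138  0.0059]
```

{"op": "nudge_tcp", "data": {"ticks": [[[0, -0.005, 0.0025], 0], [[0, -0.005, 0.003], 0], [[0, 0, 0], 0], [[0, 0, 0], 0]]}}

```text
time: 18.12
position: [0.4568, -0.1344, 0.1188]
tool_rot: [0.697, 0.717, 0.002, 0.002]
ft_force: [4.8, 6.1, 8.7]
grip_width: 0.0149
grip_force: 25.0
```

{"op": "nudge_tcp", "data": {"ticks": [[[0, -0.002, 0.001], 0], [[0, -0.001, 0.0005], 0], [[0, 0, 0], 0], [[0, 0, 0], 0]]}}

```text
time: 18.45
position: [0.4543, -0.1345, 0.1173]
tool_rot: [0.697, 0.717, 0.002, 0.002]
ft_force: [6.2, 6.1, 8.4]
grip_width: 0.0151
grip_force: 25.0
```

```bash
python3 -c "
from h import *;to(.4533,-.1348,.118)"
```

```text
t 18.45 pos [ 0.4543 -0.1345  0.1173] phi 1.5981 f [6.2 6.1 8.4] tool delta [-0.0003 -0.001  -0.0007]
```

Not at the stop yet, since the force is still spring-like. I'll continue gently.

{"op": "nudge_tcp", "data": {"ticks": [[[0, -0.0015, 0.0008], 0], [[0, 0, 0], 0], [[0, 0, 0], 0]]}}

```text
time: 18.7
position: [0.4529, -0.1346, 0.1165]
tool_rot: [0.697, 0.717, 0.002, 0.003]
ft_force: [7.0, 7.3, 7.8]
grip_width: 0.015
grip_force: 25.0
```

{"op": "nudge_tcp", "data": {"ticks": [[[0, -0.0015, 0.0008], 0], [[0, 0, 0], 0], [[0, 0, 0], 0]]}}

```text
time: 18.95
position: [0.4528, -0.1347, 0.1164]
tool_rot: [0.698, 0.716, 0.003, 0.004]
ft_force: [7.9, 9.5, 11.8]
grip_width: 0.0152
grip_force: 25.0
```

{"op": "nudge_tcp", "data": {"ticks": [[[0, -0.001, 0.0005], 0], [[0, 0, 0], 0], [[0, 0, 0], 0]]}}

```text
time: 19.2
position: [0.4527, -0.1347, 0.1163]
tool_rot: [0.698, 0.716, 0.004, 0.005]
ft_force: [10.2, 10.9, 13.0]
grip_width: 0.0149
grip_force: 25.0
```

The position has stopped at x = 0.4527 while the force rises, so the bar is at its stop, as predicted (0.4533). One last look to verify.

```bash
python3 - <<'E'
from h import *
from rig import robot, vision, workorder
import cv2
to(.4533,-.1348,.118)
a=vision.camera("scene")["img"][200:330,190:450,::-1]; b=vision.camera("wrist")["img"][:,:,::-1]; t=vision.camera("top")["img"][180:290,160:480,::-1]
d=np.zeros((520,800,3),np.uint8); d[:200,:400]=cv2.resize(a,(400,200)); d[:300,400:]=cv2.resize(b,(400,300)); d[300:520,:640]=cv2.resize(t,None,fx=2,fy=2)
cv2.imwrite("pics/s6.png",d)
E
```

```text
t 19.2 pos [ 0.4527 -0.1347  0.1163] phi 1.5968 f [10.2 10.9 13. ] tool delta [-0.0001  0.0006 -0.0017]
```

View pics/s6.png

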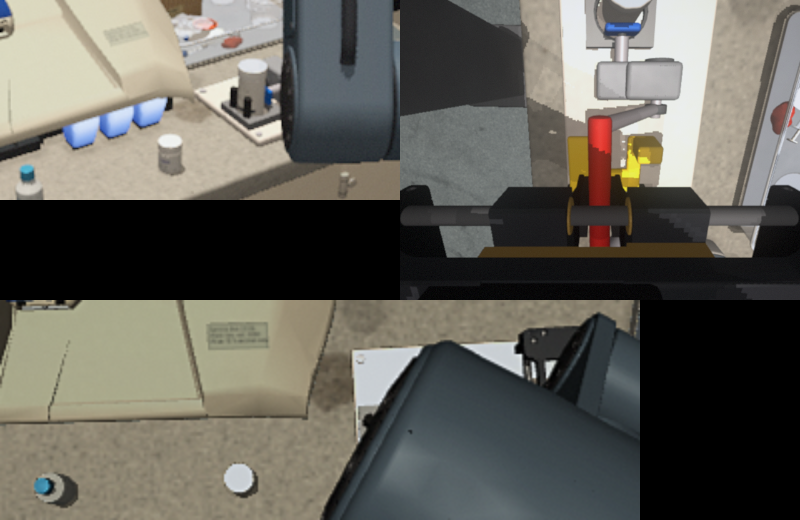

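The pot is upright, with the blue jaw extended against it at wrist-view (622,28). The bar is held in the fingers, the catch is flat, and the bottle and jar are untouched.

```bash
python3 -c "
from rig import robot, vision, workorder; print(workorder.hand_in())"
```

```text
the job is handed in; nothing more can be done
None
```

The job is handed in at about 19 s: the pot stands in the nest with the jaw clamped against it, the catch lies flat, the gripper still holds the red bar at its stop, and the bottle and jar were not touched.

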